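Set a marble slab to the fence and length stop of a stone saw

ROBOT

A 7-joint arm with a two-finger parallel gripper is mounted at the origin on the work surface. World frame = base frame: x ahead of the robot, y to its left, z up, the work surface at z = 0. Lengths are in m, angles in rad, forces in N, time in s.
With the tool pointing down it reaches from about 0.4 to 0.85 m from the base axis. Payload 10.4 kg.
Tool frame: the origin (TCP) lies midway between the tips of the shut fingers; the grasp point (between the pads) lies 19 mm behind it; z points along the fingers, y is the direction in which the jaws open and shut (so a half turn about z gives the same grasp; the last joint's range is limited). The gripper opens to 85 mm and grips with 20 to 120 N. Pads are 22 mm wide; open, the fingers measure 114 mm over their backs; the gripper's body (76 mm by 85 mm) begins 54 mm behind the grasp point. The pads swing forward as they close: fully open they stand 13 mm farther back than shut.
Start: joints at [-1.171, 0.332, -0.065, 1.46, 0.022, 1.35, -0.088], TCP at [0.256, 0.57, 0.231] pointing down, gripper open.
Joint ranges: [-2.6, 2.6], [-0.5, 2.12], [-1.47, 1.34], [0.16, 2.42], [-1.27, 4.41], [0.06, 2.06], [-2.6, 2.6]. Speed limits (rad/s): [2.22, 2.22, 2.79, 2.79, 3.14, 3.14, 3.14].

INTERFACE

Orientations are given as a unit quaternion [x, y, z, w].
In Python, from workcell import manip, viewer gives the robot as it stands.
- The arm moves only by the tool move_arm, never from a script. Its argument "deltas" is a list of rows, each a list of 7 numbers: the shift along the tool's x, y, z in m, then the turn, a rotation vector about the tool's x, y, z in degrees, then the opening, from -1 (shut) to 1 (fully open). In form: [[dx, dy, dz, wx, wy, wz, gripper], ...]. A call has 1 to 10 rows; each row shifts and turns the commanded pose from where the row before left it, along the tool's axes as they then stand; what a row does not reach is not made up. A row lasts 1/8 s, in which the tool goes at most 62.5 mm and 10.7 degrees, less where a joint would pass 70% of its speed; a pose out of reach is approached as far as the arm can. A call with a gripper value outside its range is refused whole. The fingers move at their own pace and stop on an object; "force" is the grip in N (left out, the last holds). Time passes only in rows, so rows that do not move let the fingers close. It gives the time, the measured TCP pose, the force and the opening at its end, in the units of the state.
- manip.get_obs(): the state, without advancing time (a new reading comes with each control period).
- viewer.camera(name): name is "side" or "top"; returns (picture, depth): 480x640x3 uint8, red, green, blue; 480x640 float32, m along the optical axis (not along the pixel's ray), 0 where there is no reading.
- viewer.calibration(name): a dict with "fx", "fy", "cx", "cy" (pixels), "R" (3x3) and "t" (3): a world point X has camera coordinates R X + t. Camera axes: x right, y down, z forward; pixel columns grow to the right and rows downward; lengths in m; the calibration is good to about 2 mm. A picture is of the moment at which its call begins. calibration takes no time and is no camera call.
- manip.hand_in(): hands the job in, once; it reports no verdict.
The state is a dict: "clock": time; "joint_pos": joint angles; "joint_velocities": joint speeds; "tau": joint torques, N m; "position": TCP position; "ee_rot": TCP orientation; "ft_force": force on the tool from outside, world axes, zero at the start; "torque": the same for the moment, N m; "grip_width": opening from 0.0 (shut) to 1.0 (fully open).
Only numpy, scipy, OpenCV 4.12 (cv2) and the standard library are available. Lean on these libraries where they do the work, as an engineer would, in place of code of your own. Each camera call takes 0.05 s, during which the arm holds its last target.

TASK

Set the marble slab up on the stone saw for its cut: push it gently across the tray with your fingertips so that one long side lies flat along the fence and its end butts up against the length stop, then take your hand away. Only push it - do not pick it up, grip it or tip it - and leave the offcut, the rubbing stone and the tools and things around the saw where they are.

Things in the scene. Friction and masses are not known exactly. Their poses are not given: they have to be found in the camera images.
- slab: The marble slab's  the same slab as slab_mid, same axes; this origin is the middle of its underside.
- slab_mid (a point): Marble slab, 130 mm long (its x axis), 90 mm wide (y) and 28 mm thick (z), 0.7 to 1.0 kg, lying flat and loose on the saw's tray, its length turned up to 30 degrees from the fence either way. It is the only big slab on the tray. This point is its very centre, 14 mm above the tray. Pushing it along takes 3 to 8 N.
- fence (a point): Fence: a straight fixed aluminium bar, 34 mm high and 400 mm long, along the tray's edge on the blade side, with a 16 mm gap in the middle for the blade. The point is on the tray's top, in the middle of that gap, in the plane of the fence's working face. x runs along the fence away from the robot, towards the length stop; y through the fence towards the blade; the working face is y = 0, the slab on its -y side.
- tray (a point): Tray of the stone saw: level, faced with black rubber, locked so that it does not roll, its top 120 mm above the bench. The point is the middle of its top; axes as those of fence, which lies 171 mm from here along y. It spans 200 mm either way along x and 171 mm either way along y; only the slab, offcut, rubbing stone and length stop are on it. The saw's place and turn (a few degrees) vary.
- blade (a point): Centre of the saw's blade, a fixed steel disc 200 mm across, upright in the y-z plane of fence (no need to touch it). Its edge starts 135 mm behind the fence's face; the grey guard, motor and post with it rise to 330 mm above the bench and begin 115 mm behind the fence's face.
- stop (a point): Length stop: an aluminium clamp fixed on the fence (black thumb knob, top 68 mm above the tray) with a finger 14 mm thick and 25 mm high standing out 85 mm from the fence's face over the tray; it does not give. The point is on the tray's top where the finger's working face (towards robot and slab, the plane x = 0) meets the fence's face. Axes as fence. Clamped 70 to 115 mm from the blade's line.
- offcut: Bystander: loose square-cut marble offcut, 42 x 55 x 28 mm, lying on the tray beyond the length stop. Origin at the middle of its underside. To be left where it is.
- rubbing_stone: Bystander: loose grey rubbing stone, 38 x 90 x 24 mm, lying on the tray beyond the length stop, long side along the tray's y. Origin at the middle of its underside. To be left where it is.
- flat_chisel: Bystander: loose steel chisel with a flat blade, 210 mm long, shaft 13 mm thick, lying on the bench to the right of the saw. Origin at the middle of its underside. To be left where it is.
- claw_chisel: Bystander: loose steel claw (toothed) chisel, 215 mm long, shaft 13 mm thick, lying on the bench to the right of the saw. Origin at the middle of its underside. To be left where it is.
- mallet: Bystander: loose round wooden carver's mallet, 100 mm across, 200 mm tall, standing on its head to the right of the saw. Origin at the middle of its underside. To be left where it is.
- carving: Bystander: loose small pale stone carving on a 60 mm square foot, 152 mm tall, standing to the right of the saw. Origin at the middle of its underside. To be left where it is.
- rinse_bottle: Bystander: loose white plastic bottle, 66 mm across, 170 mm tall, standing on the bench to the right of the saw. Origin at the middle of its underside. To be left where it is.
Mind the look-alikes: they are no part of the job. What is shaped like the slab but purple or red is not meant.

How it is judged:
At the end, for the whole second after the job is handed in: The slab lies flat on the tray, at rest and let go, its long side along the fence (within 3.5 mm of touching, measured at its middle, and parallel to it within 0.03 rad) and its end at the length stop's face (within 3.5 mm) (y of slab_mid in the frame of fence between -0.0485 and -0.04 m and x of slab_mid in the frame of stop between -0.0685 and -0.06 m and angle between the x axis of slab_mid and the x axis of fence, either way round below 0.03 rad and z of slab_mid in the frame of fence between 0.01 and 0.018 m and angle between slab_mid's own z axis and vertical below 0.04 rad and linear speed of slab below 0.01 m/s).
It fails at once if the slab is squeezed or rammed: the fingers press on it with over 70 N in all (contact force between the fingers and slab above 70 N).
It fails at once if the slab is lifted or tipped instead of being pushed along the tray (z of slab_mid in the frame of fence above 0.022 m or angle between slab_mid's own z axis and vertical above 0.12 rad).
It fails at once if a bystander is pushed away, knocked over or picked up (moved more than 15 mm) (distance of any of offcut, rubbing_stone, flat_chisel, claw_chisel, mallet, carving, rinse_bottle from where it was at the start of the episode above 0.015 m).
It also fails if it takes over 45 s, if anything falls off the work surface, if the arm or the gripper's body presses on something with over 40 N, if the wrist force passes 120 N, or if a joint passes its speed limit or range.

## Working session

There is one attempt and no reset: what is moved stays moved. The work goes in short steps, Python scripts to look and compute and a tool call to move; the robot and the scene stay as the last step left them, time stands still between calls to the robot, and variables do not carry over. Pictures are saved under pics/ and viewed, and the job is handed in when it is done.

Besides the shell and the picture viewer there is one more tool, called after "Emit:" as name([rows], argument=value, ...), one row to a line, values as JSON. move_arm: Moves the arm, as the interface text tells. Its arguments: {"type":"object","properties":{"deltas":{"type":"array"},"force":{"type":"number"}},"required":["deltas"]}

```bash
mkdir -p pics && python3 - <<'E'
from workcell import manip, viewer
import cv2, numpy as np
print({k:(np.round(v,4).tolist()) for k,v in manip.get_obs().items()})
for n in("top","side"):
    p,d=viewer.camera(n); cv2.imwrite(f"pics/{n}0.png",p[:,:,::-1]); np.savez(f"{n}0.npz",p=p,d=d)
    c=viewer.calibration(n); print(n,{k:np.round(v,4).tolist() for k,v in c.items()})
E
```

```text
{'clock': 0.0, 'joint_pos': [-1.1706, 0.3329, -0.0647, 1.4609, 0.0216, 1.3499, -0.0885], 'joint_velocities': [0.0018, 0.0004, -0.0007, 0.0009, 0.002, -0.0007, 0.001], 'tau': [0.0004, -62.5425, 0.0499, -39.1622, 0.0163, 0.0096, 0.0], 'position': [0.2563, 0.5696, 0.2305], 'ee_rot': [0.2098, 0.9777, -0.0007, -0.0001], 'ft_force': [0.1292, 0.2871, -0.1328], 'torque': [0.0231, -0.0231, -0.0287], 'grip_width': 0.9991}
top {'fx': 579.5993, 'fy': 579.5993, 'cx': 332.3205, 'cy': 248.8512, 'R': [[-0.0272, -0.9996, -0.0057], [-0.9814, 0.0278, -0.1898], [0.1899, 0.0004, -0.9818]], 't': [-0.0331, 0.5209, 1.3539]}
side {'fx': 528.6166, 'fy': 528.6166, 'cx': 323.9107, 'cy': 238.977, 'R': [[0.93, -0.3674, 0.0109], [-0.2089, -0.5527, -0.8068], [0.3025, 0.748, -0.5907]], 't': [-0.4942, 0.1802, 1.2729]}
```

View pics/top0.png

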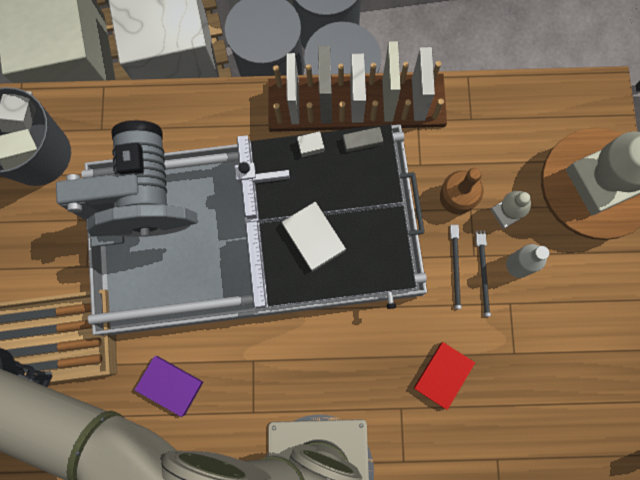

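View pics/side0.png

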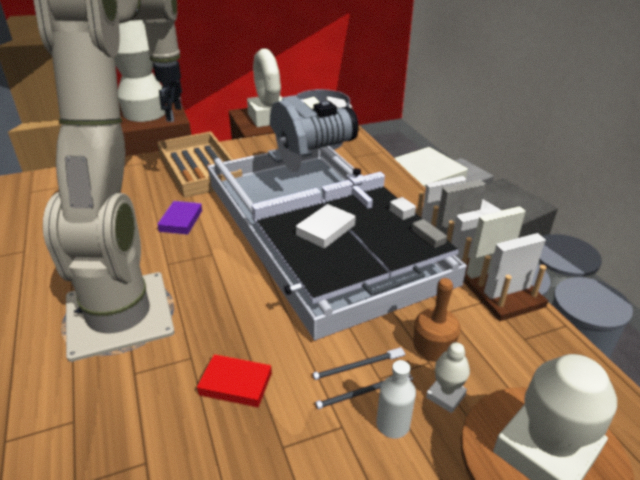

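Candidates for the slab are the white block on the tray at (313,236), the purple block at (168,386) and the red block at (442,375). The white one fits: it is marble and lies loose on the black tray, while the purple and red ones are look-alikes on the bench. Next, an enlarged crop to confirm and the measurements.

```bash
cat > h.py <<'E'
import numpy as np, cv2
from workcell import manip, viewer
def ray(n,uv,z):
    c=viewer.calibration(n); R=np.array(c["R"]);t=np.array(c["t"])
    uv=np.atleast_2d(uv).astype(float)
    d=np.c_[(uv[:,0]-c["cx"])/c["fx"],(uv[:,1]-c["cy"])/c["fy"],np.ones(len(uv))]@R
    o=-R.T@t
    return o+d*((z-o[2])/d[:,2])[:,None]
def cloud(n,d):
    c=viewer.calibration(n); R=np.array(c["R"]);t=np.array(c["t"])
    v,u=np.mgrid[:480,:640]
    X=np.stack([(u-c["cx"])/c["fx"]*d,(v-c["cy"])/c["fy"]*d,d],-1)
    return (X-t)@R
def slab(n,p,z=.148,roi=None):
    hsv=cv2.cvtColor(p,cv2.COLOR_RGB2HSV)
    m=((hsv[...,2]>150)&(hsv[...,1]<60)).astype(np.uint8)
    return m
E
python3 - <<'E'
from h import *
a=np.load("top0.npz");p,d=a["p"],a["d"]
cv2.imwrite("pics/crop0.png",cv2.resize(p[110:320,220:430,::-1],None,fx=2.8,fy=2.8,interpolation=cv2.INTER_CUBIC))
X=cloud("top",d)
for uv in [(313,236),(350,270),(370,180),(250,200),(257,270),(270,176),(310,143),(362,139)]: print(uv,X[uv[1],uv[0]].round(4))
for r in range(160,300,12): 
    print(r,[(u,round(float(X[r,u,2]),3)) for u in range(236,276,2)])
E
```

```text
(313, 236) [ 0.532  -0.0047  0.1464]
(350, 270) [ 0.4561 -0.0866  0.1193]
(370, 180) [ 0.6682 -0.1405  0.1213]
(250, 200) [0.6188 0.1371 0.1521]
(257, 270) [0.4564 0.1211 0.1547]
(270, 176) [0.6777 0.0921 0.1426]
(310, 143) [ 0.755  -0.0022  0.1445]
(362, 139) [ 0.7609 -0.1241  0.1454]
160 [(236, 0.092), (238, 0.086), (240, 0.157), (242, 0.153), (244, 0.156), (246, 0.156), (248, 0.157), (250, 0.148), (252, 0.121), (254, 0.119), (256, 0.119), (258, 0.122), (260, 0.119), (262, 0.12), (264, 0.12), (266, 0.119), (268, 0.123), (270, 0.117), (272, 0.12), (274, 0.123)]
172 [(236, 0.171), (238, 0.16), (240, 0.168), (242, 0.181), (244, 0.186), (246, 0.183), (248, 0.163), (250, 0.169), (252, 0.165), (254, 0.162), (256, 0.119), (258, 0.123), (260, 0.119), (262, 0.12), (264, 0.119), (266, 0.118), (268, 0.142), (270, 0.146), (272, 0.146), (274, 0.145)]
184 [(236, 0.028), (238, 0.033), (240, 0.029), (242, 0.147), (244, 0.156), (246, 0.149), (248, 0.152), (250, 0.153), (252, 0.151), (254, 0.112), (256, 0.117), (258, 0.121), (260, 0.119), (262, 0.118), (264, 0.12), (266, 0.12), (268, 0.126), (270, 0
[... 1882 characters left out ...]
 0.155), (258, 0.158), (260, 0.156), (262, 0.14), (264, 0.118), (266, 0.118), (268, 0.117), (270, 0.122), (272, 0.119), (274, 0.12)]
280 [(236, 0.031), (238, 0.025), (240, 0.029), (242, 0.031), (244, 0.027), (246, 0.032), (248, 0.032), (250, 0.025), (252, 0.154), (254, 0.158), (256, 0.151), (258, 0.154), (260, 0.154), (262, 0.157), (264, 0.119), (266, 0.122), (268, 0.118), (270, 0.12), (272, 0.122), (274, 0.121)]
292 [(236, 0.028), (238, 0.023), (240, 0.029), (242, 0.027), (244, 0.032), (246, 0.028), (248, 0.032), (250, 0.032), (252, 0.146), (254, 0.156), (256, 0.155), (258, 0.15), (260, 0.153), (262, 0.154), (264, 0.146), (266, 0.115), (268, 0.121), (270, 0.116), (272, 0.118), (274, 0.123)]
```

View pics/crop0.png

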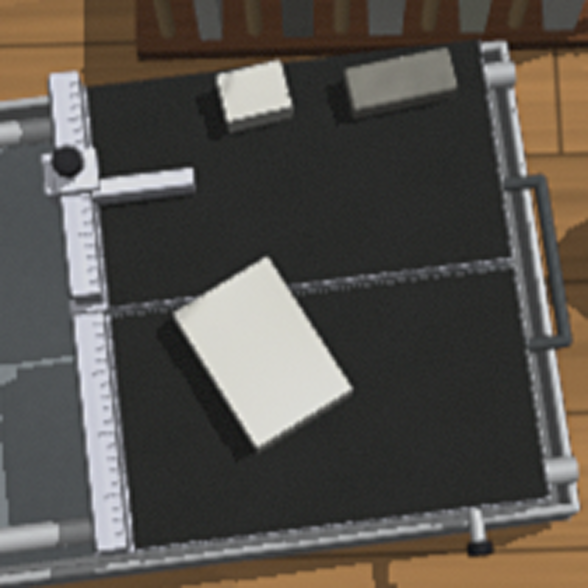

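The enlarged crop shows the plain off-white marble block, about 130x90, alone on the black tray at (313,236) in the full picture. The stop finger is at (270,176), with the offcut (310,143) and rubbing stone (362,139) beyond it. That white block is the slab. Now I'll measure the edges.

```bash
python3 - <<'E'
from h import *
a=np.load("top0.npz");p,d=a["p"],a["d"]
g=cv2.cvtColor(p,cv2.COLOR_RGB2GRAY)
for r in (196,205,232,256,280): print(r,g[r,244:272].tolist())
print("stop col 262,275,283 rows168-186")
for c in(262,272,283): print(g[166:188,c].tolist())
c=viewer.calibration("top");print(-np.array(c["R"]).T@c["t"])
hs=cv2.cvtColor(p,cv2.COLOR_RGB2HSV)
m=((hs[...,2]>140)&(hs[...,1]<70)).astype(np.uint8); m[:195]=0;m[275:]=0;m[:,:272]=0;m[:,360:]=0
cs,_=cv2.findContours(m,cv2.RETR_EXTERNAL,cv2.CHAIN_APPROX_NONE); k=max(cs,key=cv2.contourArea)
P=ray("top",k[:,0],.148)
(cx,cy),(w,h),ang=cv2.minAreaRect((P[:,:2]*1000).astype(np.float32))
print("rect",cx,cy,w,h,ang, cv2.boxPoints(((cx,cy),(w,h),ang)).round(1).tolist())
E
```

```text
196 [211, 210, 206, 206, 210, 214, 210, 212, 212, 197, 120, 153, 93, 40, 38, 41, 43, 40, 42, 43, 41, 41, 43, 41, 39, 43, 41, 43]
205 [121, 207, 207, 206, 208, 211, 216, 205, 185, 187, 175, 125, 152, 89, 41, 37, 39, 39, 42, 41, 41, 41, 41, 42, 40, 42, 44, 43]
232 [82, 79, 96, 178, 211, 206, 205, 207, 208, 209, 209, 213, 213, 186, 133, 167, 87, 39, 39, 43, 40, 43, 44, 44, 42, 42, 42, 43]
256 [82, 82, 81, 78, 66, 119, 215, 208, 202, 202, 205, 210, 204, 184, 191, 199, 121, 119, 107, 46, 36, 38, 40, 41, 40, 42, 42, 44]
280 [81, 82, 81, 80, 79, 80, 71, 108, 202, 206, 202, 201, 204, 208, 209, 209, 210, 208, 183, 130, 157, 83, 38, 40, 44, 42, 42, 42]
stop col 262,275,283 rows168-186
[42, 41, 39, 40, 39, 30, 67, 191, 223, 218, 218, 218, 182, 111, 70, 64, 44, 27, 37, 40, 40, 40]
[42, 41, 40, 38, 34, 73, 190, 220, 217, 217, 218, 157, 85, 69, 61, 37, 26, 36, 40, 40, 41, 40]
[41, 41, 36, 40, 99, 191, 216, 215, 217, 213, 145, 72, 73, 55, 31, 34, 42, 42, 43, 42, 42, 44]
[ 0.25326736 -0.0481479   1.42795842]
rect 533.6541748046875 -5.436149597167969 130.42950439453125 90.04335021972656 30.387590408325195 [[454.6000061035156, 0.4000000059604645], [500.20001220703125, -77.30000305175781], [612.7000122070312, -11.300000190734863], [567.0999755859375, 66.4000015258789]]
```

```bash
cat >> h.py <<'E'
def fence_fit(p,rows=None):
    g=cv2.cvtColor(p,cv2.COLOR_RGB2GRAY).astype(float)
    bot=[]
    for r in list(range(186,212))+list(range(228,292)):
        seg=g[r,244:275]; i=np.max(np.where(seg>65)[0])
        u=244+i+(seg[i]-65)/(seg[i]-seg[i+1]); bot.append((u,r))
    return np.array(bot)
E
python3 - <<'E'
from h import *
p=np.load("top0.npz")["p"]
g=cv2.cvtColor(p,cv2.COLOR_RGB2GRAY).astype(float)
b=fence_fit(p); B=ray("top",b,.12)
k,y0=np.polyfit(B[:,0]-.55,B[:,1],1); print("bottom: y(.55)",y0,"slope",k,"res",np.std(B[:,1]-y0-k*(B[:,0]-.55)))
top=[]
for r in list(range(186,203))+list(range(228,292)):
    s=g[r,244:275]; i=[j for j in range(4,29) if s[j]>165 and s[j+1]<=165]
    if i: i=i[0]; top.append((244+i+(s[i]-165)/(s[i]-s[i+1]),r))
T=ray("top",top,.154);k2,y2=np.polyfit(T[:,0]-.55,T[:,1],1);print("top",y2,k2,np.std(T[:,1]-y2-k2*(T[:,0]-.55)))
# stop face
st=[];sb=[]
for c in range(260,288):
    s=g[:,c]; 
    i=[j for j in range(165,190) if s[j]>140 and s[j+1]<=140][0]; st.append((c,i+(s[i]-140)/(s[i]-s[i+1])))
    i=[j for j in range(165,192) if s[j]>50 and s[j+1]<=50][-1]; sb.append((c,i+(s[i]-50)/(s[i]-s[i+1])))
for nm,q,z in(("top",st,.145),("bot",sb,.12)):
    Q=ray("top",q,z); kk,x0=np.polyfit(Q[:,1]-.1,Q[:,0],1); print("stop",nm,"x(y=.1)",x0,"slope",kk,np.std(Q[:,0]-x0-kk*(Q[:,1]-.1)), Q[[0,-1],:2].round(4).tolist())
E
```

```text
bottom: y(.55) 0.11799710557455488 slope 0.09824394460653649 res 0.00029325464128027927
top 0.12241770426614597 0.09661132207999269 0.0022952363015204757
stop top x(y=.1) 0.6722509176068663 slope -0.09952484555616355 0.00024590653411442424 [[0.6704, 0.115], [0.6772, 0.0525]]
stop bot x(y=.1) 0.6729721250557322 slope -0.10103140169344253 0.00022373849771529556 [[0.671, 0.1182], [0.6776, 0.0546]]
```

Emit:
move_arm([
  [0,0,-0.04,0,0,10,1],
  [0,0,-0.04,0,0,10,1],
  [0,0,-0.04,0,0,10,1],
  [0,0,-0.03,0,0,10,1],
  [0,0,0,0,0,10,1],
  [0,0,0,0,0,10,1],
  [0,0,0,0,0,0.2,1],
])

```text
clock: 0.98
position: [0.2563, 0.5699, 0.3809]
ee_rot: [0.671, 0.741, -0.0, 0.0]
ft_force: [-0.1, -0.2, 0.2]
grip_width: 1.0
```

```bash
cat >> h.py <<'E'
A=0.0982
ex=np.array([np.cos(A),np.sin(A)]);ey=np.array([-np.sin(A),np.cos(A)])
S=np.array([0.6707,0.1303]) # stop corner, refined below
# fence line y=.1182+.0985(x-.55); stop x=.6725-.0985(y-.1)
x=.6725;
for _ in range(20):
    y=.1182+.0985*(x-.55); x=.6725-.0985*(y-.1)
S=np.array([x,y])
def F(P): P=np.atleast_2d(P)[:,:2]-S; return np.c_[P@ex,P@ey]
E
python3 - <<'E'
from h import *
from scipy.spatial.transform import Rotation as Ro
print("S",S)
print("slab in stop frame",F([.5337,-.0054]),F(np.array([[454.6,.4],[500.2,-77.3],[612.7,-11.3],[567.1,66.4]])/1e3).round(4).tolist())
o=manip.get_obs();print(o["clock"],o["position"],Ro.from_quat(o["ee_rot"]).as_matrix().round(3).tolist(),F(o["position"]),o["joint_pos"])
E
```

```text
S [0.66954742 0.12997542]
slab in stop frame [[-0.14846545 -0.12140443]] [[-0.2266, -0.1079], [-0.1889, -0.1897], [-0.0704, -0.135], [-0.1082, -0.0532]]
0.975 [0.25630096 0.5699283  0.38092273] [[-0.098, 0.995, -0.0], [0.995, 0.098, -0.001], [-0.001, -0.0, -1.0]] [[-0.36812157  0.47834891]] [-1.27753117  0.3041267   0.07699214  1.19133141 -0.02300966  1.64763996
 -1.10744629]
```

Emit:
move_arm([
  [-0.055,0.017,0,0,0,0,1],
  [-0.055,0.017,0,0,0,0,1],
  [-0.055,0.017,0,0,0,0,1],
  [-0.055,0.017,0,0,0,0,1],
  [-0.055,0.017,0,0,0,0,1],
  [-0.055,0.017,0,0,0,0,1],
  [-0.055,0.017,0,0,0,0,1],
  [-0.055,0.017,0,0,0,0,1],
  [-0.055,0.017,0,0,0,0,1],
  [-0.055,0.017,0,0,0,0,1],
])

```text
clock: 2.22
position: [0.4793, 0.0372, 0.3813]
ee_rot: [0.67, 0.742, 0.0, 0.0]
ft_force: [1.4, 0.2, -0.2]
grip_width: 1.002
```

Emit:
move_arm([
  [-0.055,0.017,0,0,0,0,1],
  [-0.055,0.017,0,0,0,0,1],
  [-0.053,0.016,0,0,0,0,1],
  [0,0,0.04,0,0,0,1],
  [0,0,0.04,0,0,0,1],
  [0,0,0.04,0,0,0,1],
  [0,0,0,0,0,0,1],
  [0,0,0,0,0,0,1],
])

```text
clock: 3.22
position: [0.5452, -0.1185, 0.2629]
ee_rot: [0.671, 0.741, 0.0, 0.001]
ft_force: [0.0, 1.0, 0.9]
grip_width: 1.001
```

```bash
python3 - <<'E'
from h import *
from scipy.spatial.transform import Rotation as Ro
o=manip.get_obs();print(o["clock"],o["position"],Ro.from_quat(o["ee_rot"]).as_matrix().round(3).tolist(),F(o["position"]),o["joint_pos"])
p,d=viewer.camera("side"); cv2.imwrite("pics/side1.png",p[:,:,::-1])
E
```

```text
3.225 [ 0.54523144 -0.11845693  0.26287952] [[-0.099, 0.995, 0.001], [0.995, 0.099, -0.0], [-0.0, 0.001, -1.0]] [[-0.14807392 -0.23504724]] [-0.54712006  0.19391811  0.78536765  1.63102746 -0.13967443  1.37298021
  0.35528689]
```

View pics/side1.png

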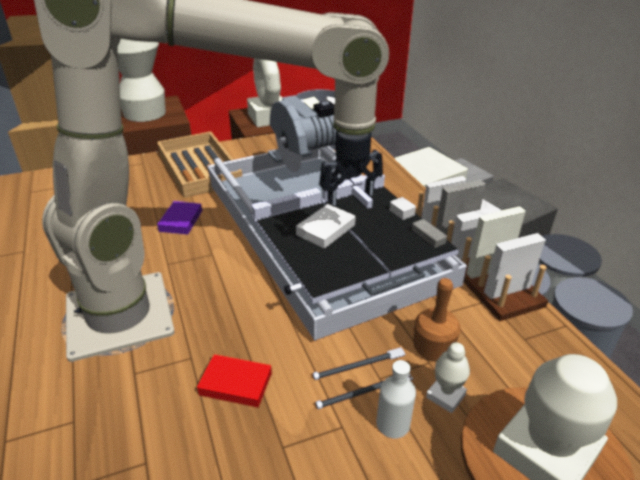

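Emit:
move_arm([
  [0,0,0.05,0,0,0,1],
  [0,0,0.05,0,0,0,1],
  [0,0,0.03,0,0,0,1],
  [0,0,0.01,0,0,0,1],
  [0,0,0,0,0,0,1],
  [0,0,0,0,0,0,1],
])

```text
clock: 4.03
position: [0.5458, -0.1185, 0.123]
ee_rot: [0.672, 0.741, 0.001, 0.001]
ft_force: [0.5, -1.3, -0.7]
grip_width: 0.998
```

```bash
python3 - <<'E'
from h import *
o=manip.get_obs();print(o["clock"],o["position"],F(o["position"]),o["ft_force"])
p,d=viewer.camera("side"); cv2.imwrite("pics/side2.png",cv2.resize(p[140:300,220:460,::-1],None,fx=3,fy=3))
E
```

```text
4.025 [ 0.5458317  -0.11845347  0.12302263] [[-0.14747622 -0.23510265]] [ 0.49494246 -1.3349401  -0.65393174]
```

View pics/side2.png

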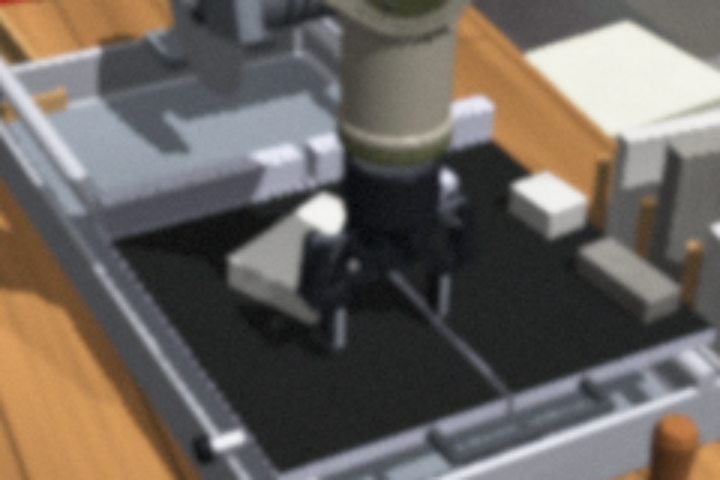

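Emit:
move_arm([
  [0.012,0,0,0,0,0,1],
  [0.012,0,0,0,0,0,1],
  [0.006,0,0,0,0,0,1],
  [0.006,0,0,0,0,0,1],
  [0.006,0,0,0,0,0,1],
  [0.006,0,0,0,0,0,1],
  [0.006,0,0,0,0,0,1],
  [0.006,0,0,0,0,0,1],
  [0.006,0,0,0,0,0,1],
  [0.006,0,0,0,0,0,1],
])

```text
clock: 5.32
position: [0.5376, -0.0462, 0.1212]
ee_rot: [0.672, 0.741, -0.0, -0.0]
ft_force: [-2.0, -3.6, -0.4]
grip_width: 0.996
```

```bash
python3 - <<'E'
from h import *
o=manip.get_obs();print(o["clock"],o["position"],F(o["position"]),o["ft_force"])
p,d=viewer.camera("side"); cv2.imwrite("pics/side3.png",cv2.resize(p[140:300,220:460,::-1],None,fx=3,fy=3))
E
```

```text
5.325 [ 0.53755386 -0.04622295  0.12124021] [[-0.14863253 -0.16240855]] [-2.02401195 -3.6090379  -0.37054833]
```

View pics/side3.png

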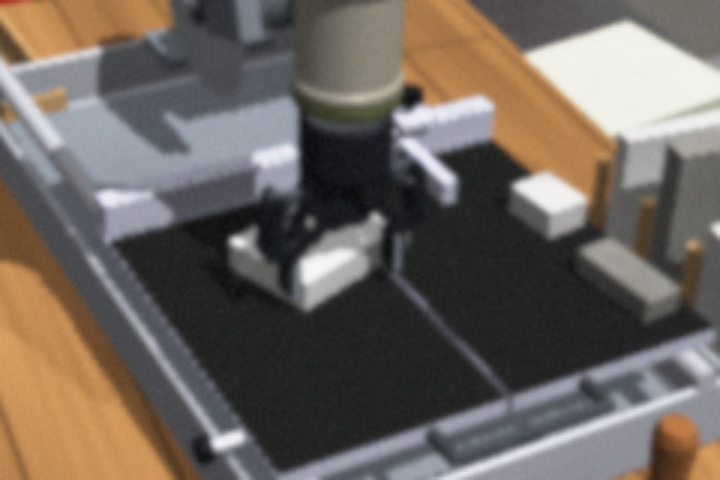

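```bash
python3 - <<'E'
from h import *
p,d=viewer.camera("top"); cv2.imwrite("pics/top3.png",cv2.resize(p[110:320,220:430,::-1],None,fx=2.8,fy=2.8))
E
```

```text
(no output)
```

View pics/top3.png

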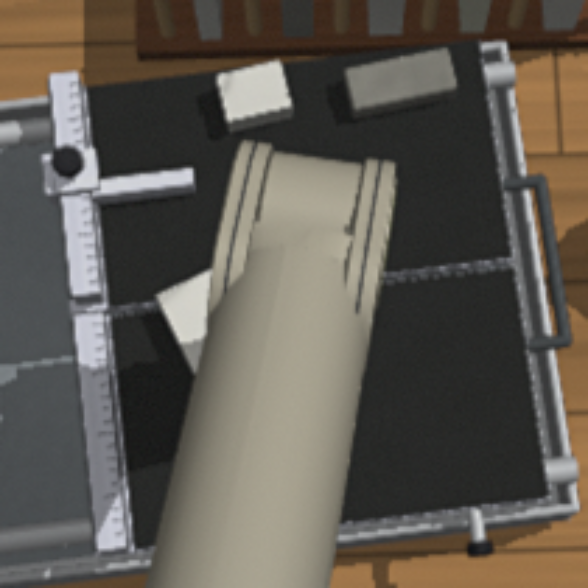

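```bash
python3 - <<'E'
from h import *
uv=np.array([[157,297],[196,376],[207,271]])/2.8+[220,110]
P=F(ray("top",uv,.148));print(P.round(4).tolist())
v=P[0]-P[1];w=P[2]-P[0];print(np.degrees(np.arctan2(v[1],v[0])),np.degrees(np.arctan2(w[0],-w[1])))
for a in (np.arctan2(v[1],v[0]),np.arctan2(w[0],-w[1])):
    l=np.array([np.cos(a),np.sin(a)]);n=np.array([np.sin(a),-np.cos(a)])
    print("centre",P[0]-.065*l+.045*n,"outer far",P[0]+.09*n,"outer near",P[0]+.09*n-.13*l)
E
```

```text
[[-0.0938, -0.0427], [-0.1629, -0.0668], [-0.0773, -0.0854]]
19.278701812155774 21.143878989406545
centre [-0.14030955 -0.10660466] outer far [-0.06409715 -0.1276206 ] outer near [-0.18680723 -0.17054186]
centre [-0.1382039  -0.10808418] outer far [-0.06134786 -0.12660844] outer near [-0.18259594 -0.1735009 ]
```

The near finger slipped round the slab's near corner onto its short end. I'll back off, narrow the fingers and recentre on the long side.

Emit:
move_arm([
  [-0.015,0,0,0,0,0,1],
  [-0.02,0,0,0,0,0,1],
  [-0.015,0,-0.005,0,0,0,1],
  [0,0.01,0,0,0,0,0],
  [0,0,0,0,0,0,0],
  [0,0,0,0,0,0,0],
  [0,0,0,0,0,0,0],
])

```text
clock: 6.3
position: [0.5524, -0.0949, 0.1262]
ee_rot: [0.672, 0.741, -0.0, -0.0]
ft_force: [0.0, 0.3, 0.1]
grip_width: 0.5
```

```bash
python3 - <<'E'
from h import *
o=manip.get_obs();print(o["clock"],o["position"],F(o["position"]),o["ft_force"],o["grip_width"])
p,d=viewer.camera("side"); cv2.imwrite("pics/side4.png",cv2.resize(p[140:300,220:460,::-1],None,fx=3,fy=3))
p,d=viewer.camera("top"); cv2.imwrite("pics/top4.png",cv2.resize(p[110:320,220:430,::-1],None,fx=2.8,fy=2.8))
E
```

```text
6.3 [ 0.55237559 -0.09487091  0.12615288] [[-0.13865176 -0.21227529]] [0.032505   0.25377436 0.09139535] 0.4995798490657279
```

View pics/side4.png

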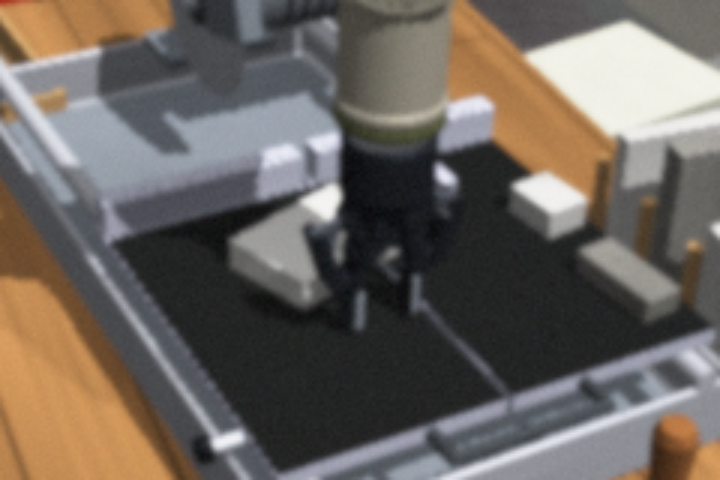

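View pics/top4.png

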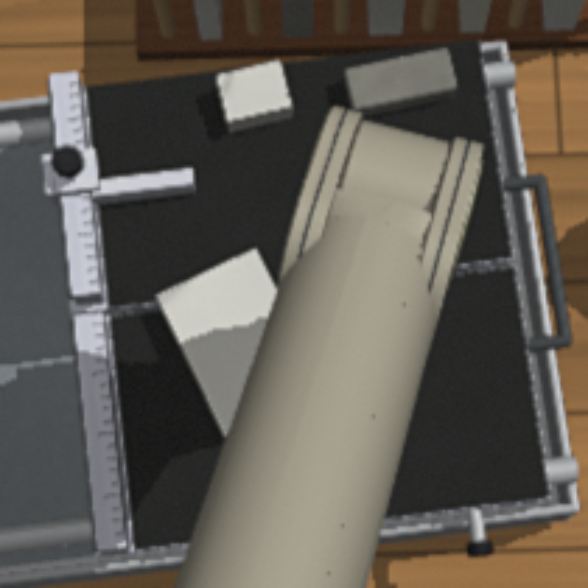

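Emit:
move_arm([
  [0.012,0,0,0,0,0,0],
  [0.012,0,0,0,0,0,0],
  [0.006,0,0,0,0,0,0],
  [0.006,0,0,0,0,0,0],
  [0.006,0,0,0,0,0,0],
  [0.006,0,0,0,0,0,0],
  [0.006,0,0,0,0,0,0],
  [0.006,0,0,0,0,0,0],
  [0.006,0,0,0,0,0,0],
  [0.006,0,0,0,0,0,0],
])

```text
clock: 7.65
position: [0.5452, -0.0248, 0.1263]
ee_rot: [0.672, 0.74, -0.001, 0.0]
ft_force: [-1.2, -5.7, 1.6]
grip_width: 0.5
```

```bash
python3 - <<'E'
from h import *
o=manip.get_obs();print(o["clock"],o["position"],F(o["position"]),o["ft_force"],o["grip_width"])
p,d=viewer.camera("side"); s=cv2.resize(p[140:300,220:420,::-1],None,fx=2,fy=2)
p,d=viewer.camera("top"); t=cv2.resize(p[150:310,220:380,::-1],None,fx=2.5,fy=2.5); s=cv2.copyMakeBorder(s,0,80,0,0,cv2.BORDER_CONSTANT)
cv2.imwrite("pics/both5.png",np.hstack([t,s]))
E
```

```text
7.65 [ 0.5451661  -0.02477063  0.12628347] [[-0.13895373 -0.1418059 ]] [-1.24686024 -5.73468689  1.64208563] 0.4997194732996071
```

View pics/both5.png

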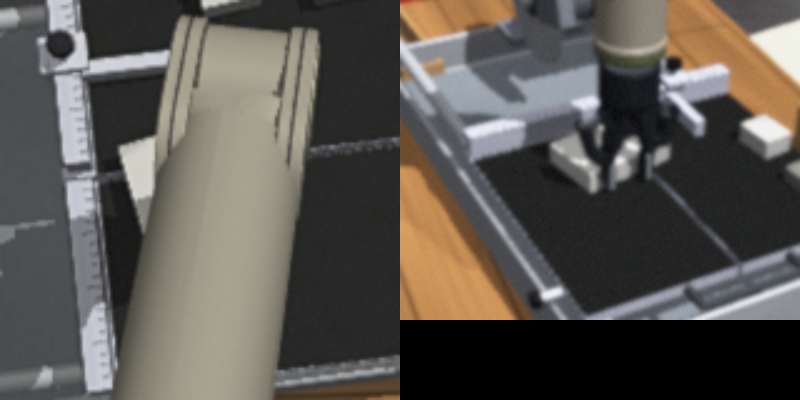

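Emit:
move_arm([
  [0.006,0,0,0,0,0,0],
  [0.006,0,0,0,0,0,0],
  [0.005,0,0,0,0,0,0],
  [0.004,0,0,0,0,0,0],
  [0.004,0,0,0,0,0,0],
])

```text
clock: 8.38
position: [0.5429, 0.0007, 0.1263]
ee_rot: [0.672, 0.74, -0.0, 0.0]
ft_force: [-2.1, -5.0, 1.2]
grip_width: 0.501
```

```bash
python3 - <<'E'
from h import *
o=manip.get_obs();print(o["clock"],o["position"],F(o["position"]),o["ft_force"],o["grip_width"])
p,d=viewer.camera("side"); s=cv2.resize(p[140:300,220:420,::-1],None,fx=2,fy=2)
p,d=viewer.camera("top"); t=cv2.resize(p[150:310,220:380,::-1],None,fx=2.5,fy=2.5); s=cv2.copyMakeBorder(s,0,80,0,0,cv2.BORDER_CONSTANT)
cv2.imwrite("pics/both6.png",np.hstack([t,s]))
E
```

```text
8.375 [0.542867   0.00069126 0.12625578] [[-0.13874541 -0.11624127]] [-2.11768903 -4.97483467  1.152975  ] 0.501197382728206
```

View pics/both6.png

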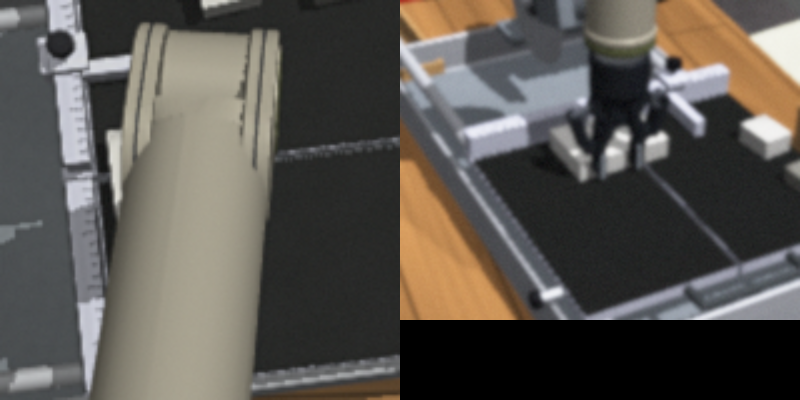

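Emit:
move_arm([
  [-0.02,0,0,0,0,0,0],
  [-0.02,0,-0.03,0,0,0,0],
  [0,-0.03,-0.04,0,0,0,-1],
  [0,-0.04,0,0,0,0,-1],
  [0,-0.045,0,0,0,0,-1],
  [0,0,0,0,0,0,-1],
  [0,0,0,0,0,0,-1],
])

```text
clock: 9.35
position: [0.4332, -0.0491, 0.1968]
ee_rot: [0.672, 0.741, 0.001, 0.0]
ft_force: [0.3, -0.1, 1.0]
grip_width: -0.004
```

```bash
python3 - <<'E'
from h import *
o=manip.get_obs();print(o["clock"],o["position"],F(o["position"]),o["ft_force"],o["grip_width"])
p,d=viewer.camera("side"); s=cv2.resize(p[140:300,220:420,::-1],None,fx=2,fy=2)
p,d=viewer.camera("top"); t=cv2.resize(p[150:310,220:380,::-1],None,fx=2.5,fy=2.5); s=cv2.copyMakeBorder(s,0,80,0,0,cv2.BORDER_CONSTANT)
cv2.imwrite("pics/both7.png",np.hstack([t,s]))
E
```

```text
9.35 [ 0.4331976  -0.04907499  0.19676507] [[-0.25276565 -0.15501552]] [ 0.2815119  -0.10836257  1.03838518] -0.0036773281309726916
```

View pics/both7.png

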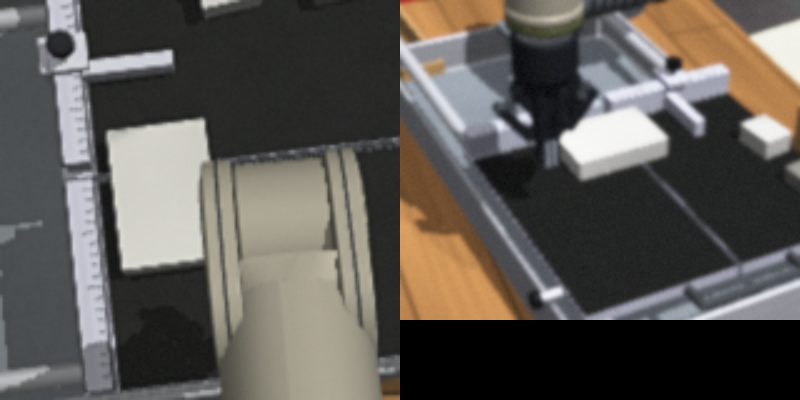

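```bash
python3 - <<'E'
from h import *
uv=np.array([[106,131],[206,119],[123,270],[201,261]])/2.5+[220,150]
P=F(ray("top",uv,.148));print(P.round(4).tolist())
for a,b in((2,0),(3,2)):
  v=P[a]-P[b];print(np.degrees(np.arctan2(v[1],v[0])))
v=P[0]-P[2];print("angle",np.degrees(np.arctan2(v[1],v[0])),"centre",(P[0]+P[2])/2+np.array([0,-.045]))
E
```

```text
[[-0.0578, -0.0151], [-0.0581, -0.1071], [-0.1882, -0.017], [-0.1889, -0.0874]]
-179.14696117529257
-90.54611171562883
angle 0.85303882470742 centre [-0.12302739 -0.06105013]
```

Emit:
move_arm([
  [0.035,0,0,0,0,0,-1],
  [0.035,0,0,0,0,0,-1],
  [0.024,0,0.02,0,0,0,-1],
  [0,0,0.03,0,0,0,-1],
  [0,0,0.017,0,0,0,-1],
  [0,0,0,0,0,0,-1],
  [0,0.015,0,0,0,0,-1],
  [0,0.01,0,0,0,0,-1],
])

```text
clock: 10.45
position: [0.4495, 0.0464, 0.13]
ee_rot: [0.672, 0.741, 0.0, 0.0]
ft_force: [-0.7, 1.3, -0.2]
grip_width: -0.003
```

```bash
python3 - <<'E'
from h import *
o=manip.get_obs();print(o["clock"],o["position"],F(o["position"]),o["ft_force"],o["grip_width"])
p,d=viewer.camera("side"); s=cv2.resize(p[140:300,220:420,::-1],None,fx=2,fy=2)
p,d=viewer.camera("top"); t=cv2.resize(p[150:310,220:380,::-1],None,fx=2.5,fy=2.5); s=cv2.copyMakeBorder(s,0,80,0,0,cv2.BORDER_CONSTANT)
cv2.imwrite("pics/both8.png",np.hstack([t,s]))
E
```

```text
10.45 [0.44952365 0.04639346 0.12997251] [[-0.22715832 -0.06160766]] [-0.65863354  1.26527004 -0.17179992] -0.0026748642922254057
```

View pics/both8.png

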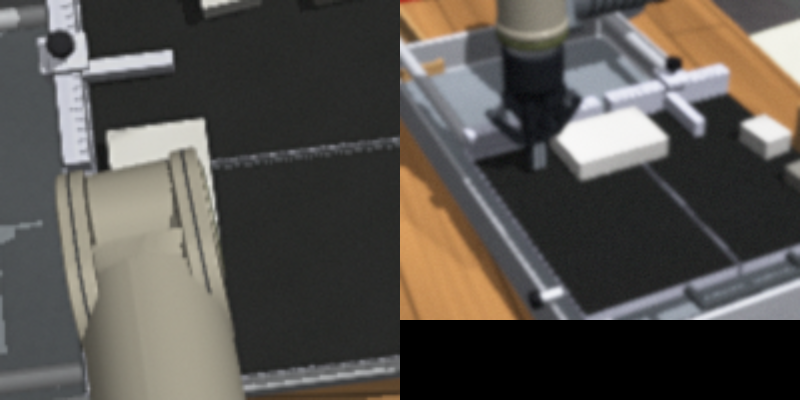

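Emit:
move_arm([
  [0,0.01,0,0,0,0,-1],
  [0,0.007,0,0,0,0,-1],
  [0,0.006,0,0,0,0,-1],
  [0,0.006,0,0,0,0,-1],
  [0,0.006,0,0,0,0,-1],
  [0,0.006,0,0,0,0,-1],
  [0,0.006,0,0,0,0,-1],
  [0,0.006,0,0,0,0,-1],
  [0,0.006,0,0,0,0,-1],
  [0,0.006,0,0,0,0,-1],
])

```text
clock: 11.8
position: [0.5119, 0.0524, 0.129]
ee_rot: [0.672, 0.741, -0.001, -0.001]
ft_force: [-8.4, -1.8, 7.0]
grip_width: -0.001
```

```bash
python3 - <<'E'
from h import *
o=manip.get_obs();print(o["clock"],o["position"],F(o["position"]),o["ft_force"],o["grip_width"])
p,d=viewer.camera("side"); s=cv2.resize(p[140:300,220:420,::-1],None,fx=2,fy=2)
p,d=viewer.camera("top"); t=cv2.resize(p[150:310,220:380,::-1],None,fx=2.5,fy=2.5); s=cv2.copyMakeBorder(s,0,80,0,0,cv2.BORDER_CONSTANT)
cv2.imwrite("pics/both9.png",np.hstack([t,s]))
E
```

```text
11.8 [0.51186871 0.05235722 0.12903916] [[-0.16452892 -0.06178508]] [-8.44086674 -1.77761965  7.04621299] -0.0006181272188514511
```

View pics/both9.png

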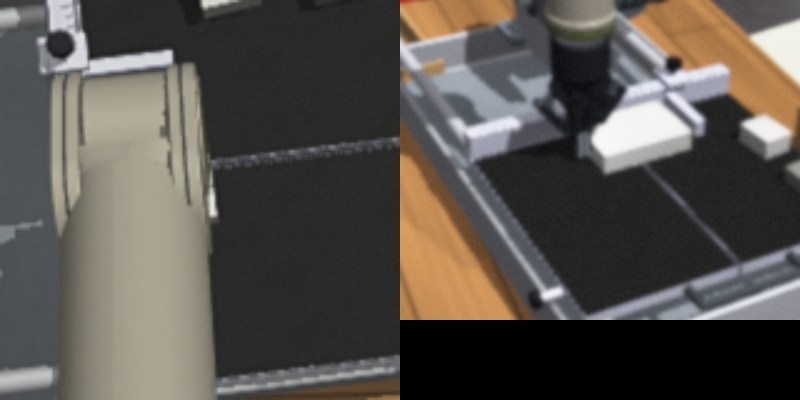

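Emit:
move_arm([
  [0,0.004,0,0,0,0,-1],
  [0,0.004,0,0,0,0,-1],
  [0,0.003,0,0,0,0,-1],
])

```text
clock: 12.28
position: [0.5229, 0.0534, 0.129]
ee_rot: [0.672, 0.741, -0.001, -0.001]
ft_force: [-9.2, -0.5, 3.7]
grip_width: 0.002
```

Emit:
move_arm([
  [0,0.002,0,0,0,0,-1],
  [0,0.002,0,0,0,0,-1],
])

```text
clock: 12.52
position: [0.5268, 0.0538, 0.129]
ee_rot: [0.672, 0.741, -0.001, -0.001]
ft_force: [-7.1, -0.3, 5.0]
grip_width: 0.001
```

```bash
python3 - <<'E'
from h import *
o=manip.get_obs();print(o["clock"],o["position"],F(o["position"]),o["ft_force"],o["grip_width"])
p,d=viewer.camera("side"); s=cv2.resize(p[140:300,220:420,::-1],None,fx=4,fy=3.5)
cv2.imwrite("pics/s10.png",s)
E
```

```text
12.525 [0.52681558 0.05377456 0.12897361] [[-0.1495151 -0.06184  ]] [-7.12428164 -0.3382836   4.95137132] 0.0012055784811012104
```

View pics/s10.png

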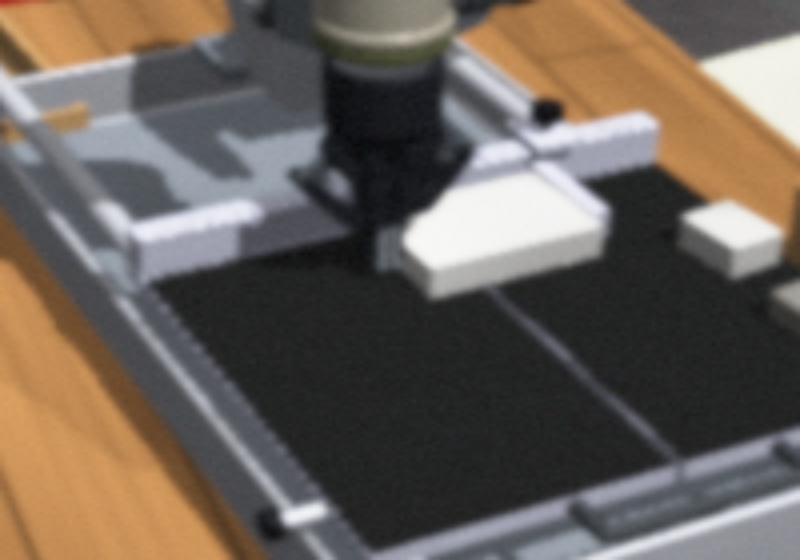

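Emit:
move_arm([
  [0,0.002,0,0,0,0,-1],
])

```text
clock: 12.7
position: [0.5287, 0.054, 0.129]
ee_rot: [0.672, 0.741, -0.001, -0.001]
ft_force: [-6.6, 0.1, 2.9]
grip_width: 0.004
```

Emit:
move_arm([
  [0,0.0015,0,0,0,0,-1],
])

```text
clock: 12.82
position: [0.5303, 0.0541, 0.129]
ee_rot: [0.672, 0.741, -0.001, -0.001]
ft_force: [-7.2, -0.8, 4.6]
grip_width: -0.003
```

Emit:
move_arm([
  [0,0.0015,0,0,0,0,-1],
])

```text
clock: 12.95
position: [0.5318, 0.0543, 0.129]
ee_rot: [0.672, 0.741, -0.001, -0.001]
ft_force: [-8.9, -0.5, 4.2]
grip_width: -0.005
```

Emit:
move_arm([
  [0,0.0015,0,0,0,0,-1],
])

```text
clock: 13.08
position: [0.5319, 0.0543, 0.1289]
ee_rot: [0.672, 0.741, -0.002, -0.002]
ft_force: [-20.0, -1.7, 15.2]
grip_width: -0.001
```

Emit:
move_arm([
  [0,0.0015,0,0,0,0,-1],
])

```text
clock: 13.2
position: [0.532, 0.0543, 0.1288]
ee_rot: [0.672, 0.741, -0.003, -0.003]
ft_force: [-29.1, -1.6, 22.7]
grip_width: -0.0
```

Emit:
move_arm([
  [0,0.0015,0,0,0,0,-1],
])

```text
clock: 13.32
position: [0.5322, 0.0543, 0.1288]
ee_rot: [0.672, 0.741, -0.004, -0.005]
ft_force: [-38.2, -2.4, 30.0]
grip_width: -0.001
```

Emit:
move_arm([
  [0,-0.012,0,0,0,0,-1],
  [0,-0.018,0,0,0,0,-1],
  [0,0,-0.04,0,0,0,-1],
  [-0.03,0,-0.03,0,0,0,-1],
  [-0.04,0,0,0,0,0,0],
  [-0.04,0.035,0,0,0,0,0],
  [0,0.035,0,0,0,0,0],
  [0,0.035,0,0,0,0,0],
  [0,0,0,0,0,0,0],
])

```text
clock: 14.45
position: [0.6242, -0.0468, 0.1983]
ee_rot: [0.671, 0.741, -0.001, 0.0]
ft_force: [-0.2, 0.2, -0.1]
grip_width: 0.503
```

```bash
python3 - <<'E'
from h import *
o=manip.get_obs();print(o["clock"],o["position"],F(o["position"]),o["ft_force"],o["grip_width"])
p,d=viewer.camera("side"); s=cv2.resize(p[140:300,220:420,::-1],None,fx=2,fy=2)
p,d=viewer.camera("top"); t=cv2.resize(p[150:310,220:380,::-1],None,fx=2.5,fy=2.5); s=cv2.copyMakeBorder(s,0,80,0,0,cv2.BORDER_CONSTANT)
cv2.imwrite("pics/both11.png",np.hstack([t,s]))
E
```

```text
14.45 [ 0.62421186 -0.04681261  0.19826681] [[-0.06244984 -0.17149151]] [-0.2392694   0.16335896 -0.09757294] 0.5025184126930352
```

View pics/both11.png

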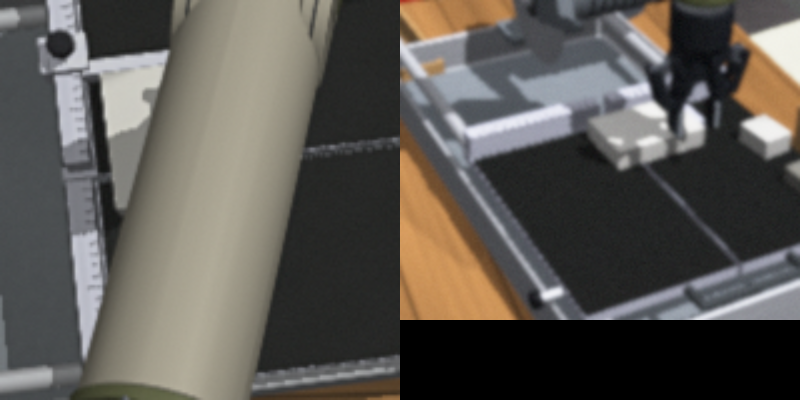

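Emit:
move_arm([
  [0,0,0.035,0,0,0,0],
  [0,0,0.03,0,0,0,0],
  [0,-0.003,0.007,0,0,0,0],
  [0.015,0,0,0,0,0,0],
  [0.015,0,0,0,0,0,0],
  [0.01,0,0,0,0,0,0],
  [0.005,0,0,0,0,0,0],
  [0.005,0,0,0,0,0,0],
  [0.004,0,0,0,0,0,0],
])

```text
clock: 15.68
position: [0.6144, 0.0061, 0.1273]
ee_rot: [0.672, 0.741, -0.0, 0.0]
ft_force: [-0.2, 0.2, 0.1]
grip_width: 0.501
```

Emit:
move_arm([
  [0.004,0,0,0,0,0,0],
  [0.003,0,0,0,0,0,0],
])

```text
clock: 15.92
position: [0.6134, 0.0112, 0.1273]
ee_rot: [0.672, 0.74, -0.001, 0.001]
ft_force: [-1.1, -6.5, 0.1]
grip_width: 0.501
```

Emit:
move_arm([
  [0.003,0,0,0,0,0,0],
])

```text
clock: 16.05
position: [0.6132, 0.0139, 0.1273]
ee_rot: [0.673, 0.74, -0.001, 0.001]
ft_force: [-0.8, -6.4, 1.2]
grip_width: 0.502
```

Emit:
move_arm([
  [0.003,0,0,0,0,0,0],
  [0.002,0,0,0,0,0,0],
])

```text
clock: 16.3
position: [0.6127, 0.0188, 0.1273]
ee_rot: [0.673, 0.74, -0.001, 0.001]
ft_force: [-1.4, -7.1, 1.1]
grip_width: 0.496
```

Emit:
move_arm([
  [0.002,0,0,0,0,0,0],
])

```text
clock: 16.42
position: [0.6125, 0.0207, 0.1273]
ee_rot: [0.673, 0.74, -0.001, 0.001]
ft_force: [-1.5, -6.6, 0.6]
grip_width: 0.51
```

Emit:
move_arm([
  [0.0015,0,0,0,0,0,0],
])

```text
clock: 16.55
position: [0.6123, 0.0222, 0.1273]
ee_rot: [0.673, 0.74, -0.001, 0.001]
ft_force: [-1.5, -7.2, 0.8]
grip_width: 0.495
```

Emit:
move_arm([
  [0.0015,0,0,0,0,0,0],
])

```text
clock: 16.68
position: [0.6122, 0.0236, 0.1273]
ee_rot: [0.673, 0.74, -0.001, 0.001]
ft_force: [-1.8, -6.0, 0.4]
grip_width: 0.499
```

Emit:
move_arm([
  [0.0015,0,0,0,0,0,0],
])

```text
clock: 16.8
position: [0.612, 0.0251, 0.1273]
ee_rot: [0.673, 0.74, -0.001, 0.001]
ft_force: [-0.9, -7.2, 1.5]
grip_width: 0.498
```

Emit:
move_arm([
  [0.0015,0,0,0,0,0,0],
])

```text
clock: 16.92
position: [0.612, 0.0265, 0.1273]
ee_rot: [0.673, 0.74, -0.001, 0.001]
ft_force: [2.3, -10.7, 0.0]
grip_width: 0.495
```

Emit:
move_arm([
  [0.0015,0,0,0,0,0,0],
])

```text
clock: 17.05
position: [0.612, 0.0265, 0.1273]
ee_rot: [0.673, 0.74, -0.002, 0.002]
ft_force: [0.2, -14.3, 0.2]
grip_width: 0.499
```

Emit:
move_arm([
  [0.002,0,0,0,0,0,0],
  [0,0,0,0,0,0,0],
])

```text
clock: 17.3
position: [0.612, 0.0265, 0.1274]
ee_rot: [0.674, 0.739, -0.002, 0.002]
ft_force: [1.3, -16.6, -2.0]
grip_width: 0.495
```

Emit:
move_arm([
  [-0.015,0,0,0,0,0,0],
  [-0.02,0,0,0,0,0,0],
  [-0.03,0,0,0,0,0,0],
  [0,0,-0.06,0,0,0,0],
  [-0.04,0,-0.05,0,0,0,0],
  [-0.05,0,0,0,0,0,0],
  [-0.05,-0.02,0,0,0,0,0],
  [-0.04,-0.02,0,0,0,0,0],
  [0,0,0,0,0,0,0],
])

```text
clock: 18.42
position: [0.5934, -0.2199, 0.2367]
ee_rot: [0.675, 0.738, -0.0, 0.001]
ft_force: [-0.8, 0.6, 0.6]
grip_width: 0.503
```

```bash
python3 - <<'E'
from h import *
o=manip.get_obs();print(o["clock"],o["position"],F(o["position"]),o["ft_force"],o["grip_width"])
p,d=viewer.camera("top"); cv2.imwrite("pics/top12.png",cv2.resize(p[110:310,220:400,::-1],None,fx=3,fy=3));np.savez("top12.npz",p=p,d=d)
p,d=viewer.camera("side"); cv2.imwrite("pics/side12.png",p[:,:,::-1])
E
```

```text
18.425 [ 0.5933694  -0.21993073  0.23666794] [[-0.1101166  -0.34075173]] [-0.79809373  0.5507303   0.5834692 ] 0.5026806899410093
```

View pics/top12.png

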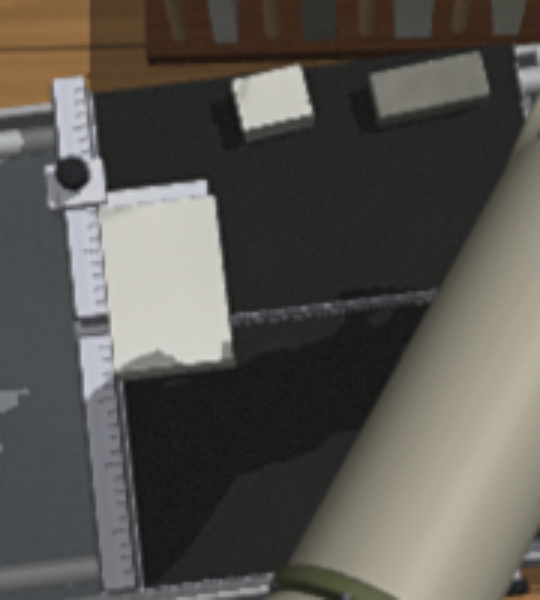

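View pics/side12.png

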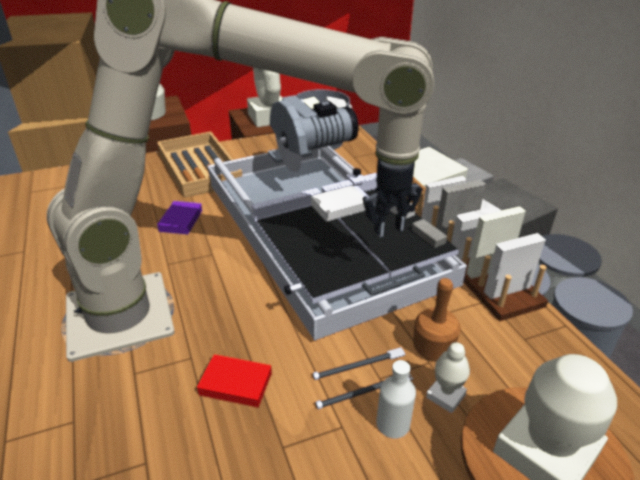

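```bash
python3 - <<'E'
from h import *
p=np.load("top12.npz")["p"]; g=cv2.cvtColor(p,cv2.COLOR_RGB2GRAY).astype(float)
for r in (185,200,215,228): print(r,g[r,248:302].astype(int).tolist())
for c in (262,275,288): print(c,g[168:184,c].astype(int).tolist(),g[222:242,c].astype(int).tolist())
R=[]
for r in range(182,226):
    s=g[r]; i=[j for j in range(285,305) if s[j]>130 and s[j+1]<=130][0]; R.append((i+(s[i]-130)/(s[i]-s[i+1]),r))
Q=F(ray("top",R,.148)); k,y=np.polyfit(Q[:,0]+.065,Q[:,1],1); print("free long side angle",k,"y",y,"centre y",y+.045,np.std(Q[:,1]-y-k*(Q[:,0]+.065)))
B=[]
for c in range(264,292):
    s=g[:,c]; i=[j for j in range(222,242) if s[j]>110 and s[j+1]<=110][-1]; B.append((c,i+(s[i]-110)/(s[i]-s[i+1])))
Q=F(ray("top",B,.148)); k,x=np.polyfit(Q[:,1]+.045,Q[:,0],1); print("near end angle",-k,"x",x,"centre x",x+.065,np.std(Q[:,0]-x-k*(Q[:,1]+.045)))
E
```

```text
185 [192, 170, 161, 181, 171, 145, 199, 201, 202, 202, 201, 203, 201, 203, 203, 203, 202, 202, 203, 204, 202, 203, 205, 202, 202, 202, 202, 201, 202, 203, 202, 202, 201, 201, 202, 201, 200, 200, 200, 200, 199, 199, 200, 198, 160, 58, 30, 40, 41, 39, 40, 41, 38, 37]
200 [193, 199, 199, 197, 198, 185, 144, 204, 204, 203, 201, 202, 202, 201, 201, 201, 202, 202, 202, 203, 203, 202, 202, 202, 200, 203, 202, 202, 203, 202, 202, 200, 201, 202, 202, 200, 201, 200, 200, 201, 201, 200, 200, 201, 204, 195, 124, 43, 34, 39, 36, 37, 38, 39]
215 [134, 131, 126, 111, 91, 80, 69, 79, 143, 207, 206, 203, 204, 203, 204, 204, 204, 203, 204, 204, 203, 204, 203, 204, 204, 205, 204, 204, 204, 205, 205, 204, 204, 206, 204, 204, 203, 204, 204, 204, 204, 203, 203, 203, 203, 204, 208, 195, 90, 79, 86, 82, 89, 82]
228 [196, 192, 193, 194, 196, 195, 194, 199, 183, 134, 207, 209, 205, 206, 206, 209, 208, 204, 184, 164, 159, 146, 137, 129, 126, 128, 137, 163, 164, 175, 206, 211, 208, 207, 207, 206, 208, 207, 209, 208, 209, 209, 209, 210, 211, 200, 134, 130, 130, 100, 46, 37, 35, 39]
262 [38, 37, 36, 30, 61, 179, 208, 205, 203, 200, 182, 180, 190, 198, 202, 203] [205, 205, 206, 205, 204, 204, 206, 208, 192, 151, 129, 103, 77, 71, 54, 27, 21, 23, 21, 26]
275 [39, 32, 37, 94, 179, 204, 202, 199, 182, 193, 204, 204, 203, 203, 202, 203] [205, 206, 205, 206, 209, 207, 163, 129, 130, 135, 102, 75, 60, 38, 24, 34, 36, 29, 26, 29]
288 [32, 58, 165, 193, 191, 192, 187, 188, 198, 201, 199, 199, 199, 199, 198, 198] [205, 205, 207, 205, 206, 205, 209, 211, 147, 76, 71, 50, 28, 22, 28, 27, 24, 31, 25, 28]
free long side angle -0.0067447932168620585 y -0.08719313402653951 centre y -0.042193134026539514 0.0007101199108087657
near end angle -0.042016441844021334 x -0.1301296292751196 centre x -0.06512962927511959 0.0006761188055224467
```

```bash
python3 - <<'E'
from h import *
p=np.load("top12.npz")["p"]; g=cv2.cvtColor(p,cv2.COLOR_RGB2GRAY).astype(float)
def fit(uv,z,ax):
    Q=F(ray("top",uv,z)); a,b=Q[:,ax],Q[:,1-ax]; k,c=np.polyfit(a-a.mean(),b,1); r=b-c-k*(a-a.mean()); m=abs(r)<2*r.std()
    k,c=np.polyfit(a[m]-a[m].mean(),b[m],1); return round(k,4),round(c,4),round(r[m].std(),5)
L=[];
for r in list(range(182,210))+list(range(224,230)):
    s=g[r]; j=250+int(np.argmin(s[250:262])); 
    i=[q for q in range(j,j+4) if s[q]<175<=s[q+1]]
    if i: i=i[0];L.append((i+(175-s[i])/(s[i+1]-s[i]),r))
print("fence-side edge: slope,y",fit(L,.148,0))
R=[]
for r in range(182,222):
    s=g[r]; i=[j for j in range(285,305) if s[j]>140 and s[j+1]<=140][0]; R.append((i+(s[i]-140)/(s[i]-s[i+1]),r))
print("free edge",fit(R,.148,0))
T=[]
for c in range(258,291):
    s=g[:,c]; j=172+int(np.argmin(s[173:181]))+1; T.append((c,j))
print("stop seam (-slope=angle)",fit(T,.148,1))
# same-method check: fence base below the slab & stop finger slope
b=[(u,r) for u,r in fence_fit(np.load("top0.npz")["p"])]
print("fence base",fit(b,.12,0))
a=np.load("top0.npz")["p"]
for n,(u,v) in {"offcut":(300,130),"stone":(340,122)}.items():
    print(n,"mean abs change",np.abs(a[v:v+30,u:u+48].astype(int)-p[v:v+30,u:u+48]).mean().round(2))
E
```

```text
fence-side edge: slope,y (np.float64(0.0017), np.float64(0.0017), np.float64(0.00067))
free edge (np.float64(0.0012), np.float64(-0.0871), np.float64(0.00023))
stop seam (-slope=angle) (np.float64(0.1501), np.float64(0.0039), np.float64(0.00358))
fence base (np.float64(-0.0005), np.float64(-0.0002), np.float64(0.00026))
offcut mean abs change 6.31
stone mean abs change 5.19
```

```bash
python3 -c "
from workcell import manip
print(manip.hand_in(), manip.get_obs()['clock'])"
```

```text
the job is handed in; nothing more can be done
the job is handed in; nothing more can be done
```

The slab is set up against the fence and the length stop, and the job is handed in at about 18.5 s of the 45 s allowed. I squared it to the fence with two fingertips, pushed its end up to the stop, then slid it along the stop into the fence and took the hand away.

**Slip on the way:** my first push, with the fingers fully open, slipped round the near corner onto the slab's short end. I backed off, narrowed the fingers and did it again.

**Final checks:**
- **Contact:** the force rose sharply with the slab no longer moving, at the stop (the highest reading was about 49 N at the wrist, limit 70 N on the slab) and at the fence (about 17 N).
- **Angle:** both long sides measured about 0.001–0.002 rad from the fence (limit 0.03).
- **Position:** the slab's centre measured x ≈ −0.065 m from the stop and y ≈ −0.042 m from the fence. An exact fit would be −0.065 and −0.045. The 3 mm difference in y is about what I would expect from my fence measurement and the camera calibration.
- **Neighbours:** by eye, the offcut is at the same pixels as at the start, and nothing else appears disturbed. I did not measure the other bystanders.

**Checks that disagreed:**
- The angle fits along the slab's near end (0.042) and along the seam at the stop (0.15) gave different answers. I discarded both: a shadow fell across the near end, and there was too little contrast at the seam.
- A plain pixel comparison around the offcut and rubbing stone changed slightly between the first and last pictures. I put that down to lighting.

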